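# Dispense one petri dish and nudge it onto the round mat

### The job

Press the dish dispenser's plunger fully in once with the fingers and let it spring back, so that a single petri dish comes out onto the cross tray. Then nudge that dish sideways along the tray until it lies wholly on the round mat (not the square one). Only push, never lift or carry a dish; leave the other dishes in the magazine and the things round about where they are.

Things in the scene. Friction and masses are not known exactly. Their poses are not given: they have to be found in the camera images.
- dispenser: Fixed petri dish dispenser, T-shaped from above: a low open-topped aluminium magazine (71 x 71 mm, top 60 mm above the worktop), a plunger behind it, a cross tray before it. Origin: on the worktop under the magazine's middle. x: the way the plunger pushes, from its button (x = -136 mm) through the magazine to the tray; y along the tray; z up.
- tray_middle (a point): Point on the tray's upper face (10 mm above the worktop) where a dish's centre comes to lie: dispenser x = 76, y = 0 mm. Tray: x = 35 to 119, y = -128 to 128 mm, lip 4 mm high along the far edge (x = 114 to 119 mm). Dishes leave the magazine by a slot 18 mm high at the foot of its front wall (outer face x = 35.5 mm). Axes as the dispenser's.
- plunger (a joint): Travel of the sprung plunger, m: 0 = out (rest), 0.078 = fully in, along the dispenser's +x. The spring takes about 2.5 N at first and 6 N at the end (plus slight damping) and returns it when let go. Its blade pushes the lowest dish through the slot onto the tray, to about dispenser x = 76 mm when fully in; after its return the next dish drops.
- plunger_face (a point): Middle of the outer face of the plunger's upright round black button (40 mm across, 9 mm thick, its lower edge 22 mm and its upper edge 62 mm above the worktop); it moves with the plunger and is pressed along the dispenser's +x. Axes as the dispenser's.
- dish_1: Lowest of three stacked clear petri dishes with lids (60 mm across, 14 mm high, about 16 g; the lid does not come off); the one to be pushed out. Origin: centre of its underside.
- dish_2: Middle dish in the magazine, the same kind; it must stay in the magazine (it drops to the bottom after the press). Origin: centre of its underside.
- dish_3: Top dish in the magazine, the same kind; it must stay in the magazine. Origin: centre of its underside.
- round_mat: Thin round black mat, 76 mm across, lying flush in the tray's upper face so that a dish slides over it freely. It is at one end of the tray, 85 mm left or right (dispenser y = +85 or -85 mm, x = 76 mm) of where dishes come out. Origin: its centre.
- square_mat: Thin square black mat, 66 mm, flush like the round one, at the other end of the tray; not to be used. Origin: its centre.
- stopper: Bystander, not to be disturbed: rubber stopper, 29 mm across, 26 mm high, beside the magazine. Origin: centre of its underside.
- beaker: Bystander, not to be disturbed: small plastic beaker, 52 mm across, 58 mm high, beside the magazine. Origin: centre of its underside.
- dropper_bottle: Bystander, not to be disturbed: small amber dropper bottle, 34 mm across, 73 mm high, to the side of the plunger. Origin: centre of its underside.
- amber: Bystander, not to be disturbed: amber bottle, 60 mm across, 150 mm high, at the back. Origin: centre of its underside.
- buffer: Bystander, not to be disturbed: small capped bottle, 42 mm across, 98 mm high, at the back. Origin: centre of its underside.
- bulb: Bystander, not to be disturbed: rubber pipette bulb, 49 mm across, 74 mm high, at the right. Origin: centre of its underside.
- filters: Bystander, not to be disturbed: round flat box, 72 mm across, 28 mm high, at the back left. Origin: centre of its underside.

How it is judged (in metres and radians):
On the way, in this order (a step that is already met when the one before it is completed fails the run):
1. the plunger has been pressed in (at least 70 of its 78 mm) (value of joint plunger above 0.07 m).
2. the plunger has sprung back and the lowest dish lies out on the tray (value of joint plunger below 0.006 m and x of dish_1 in the frame of dispenser above 0.058 m), for 0.1 s.
At the end, for the whole second after the job is handed in: The dispensed dish lies flat and at rest on the tray with its centre within 14 mm of the round mat's centre, the plunger is back out (under 6 mm), and the other two dishes are in the magazine (centres within 15 mm of its middle) (horizontal distance between dish_1 and round_mat below 0.014 m and height (world z) of dish_1 below 0.014 m and angle between dish_1's own z axis and vertical below 0.06 rad and linear speed of dish_1 below 0.01 m/s and value of joint plunger below 0.006 m and horizontal distance between each of dish_2, dish_3 and dispenser below 0.015 m); the robot touches nothing.
It fails at once if the dispensed dish is lifted (its underside more than 15 mm above the tray) or tipped (height (world z) of dish_1 above 0.025 m or angle between dish_1's own z axis and vertical above 0.5 rad).
It fails at once if a second dish is pushed out, or a dish is taken out of the magazine (horizontal distance between any of dish_2, dish_3 and dispenser above 0.03 m or height (world z) of dish_2 above 0.036 m or height (world z) of dish_3 above 0.05 m).
It fails at once if a bystander is moved more than 25 mm or tipped (distance of any of stopper, beaker, dropper_bottle, amber, buffer, bulb, filters from where it was at the start of the episode above 0.025 m or angle between any of stopper, beaker, dropper_bottle, amber, buffer, bulb, filters's own z axis and vertical above 0.4 rad).
It also fails if it takes over 48 s, if anything falls off the work surface, if the arm or the gripper's body presses on something with over 40 N, if the wrist force passes 120 N, or if a joint passes its speed limit or range.

### The arm

A 6-joint arm with a two-finger parallel gripper is mounted at the origin on a cart in front of the work surface, level with it; the furniture and walls round the work are solid. World frame = base frame: x ahead of the robot, y to its left, z up, the work surface at z = 0. Lengths are in mm, angles in rad, forces in N, time in s.
With the tool pointing down it reaches from about 200 to 875 mm from the base axis. Payload 3.4 kg.
Tool frame: the origin (TCP) lies on the centre line of the jaws, within the pads' length; the fingertips stand 17 mm ahead of it and the grasp point (between the pads) lies 2 mm behind it; z points along the fingers, y is the line along which they close (so a half turn about z gives the same grasp; the last joint's range is limited). The gripper opens to 94 mm and grips with 3 to 60 N. Pads are 16 mm wide; open, the fingers measure 119 mm over their backs; the gripper's body (75 mm by 177 mm) begins 78 mm behind the grasp point.
Start: joints at [-1.289, 0.276, 1.505, -0, 1.361, -0.121], TCP at [225.4, -529.017, 222.493] pointing down, gripper open.
Joint ranges: [-2.89, 2.89], [-0.75, 2.08], [0.22, 2.7], [-1.18, 4.32], [0.11, 2.71], [-2.7, 2.7]. Speed limits (rad/s): [2.57, 2.57, 3.14, 3.14, 3.14, 3.14].

### API

Orientations are given as a rotation vector (axis times angle).
In Python, from station import state, grab_frame, calibration, sign_off, boxes_of, cut_out, tip_of gives the robot as it stands.
- The arm moves only by the tool apply_moves, never from a script. Its argument "motion" is a list of rows, each a list of 5 numbers: the shift along the world's x, y, z in m, then the turn about the world's z in rad, then the opening, from 0 (shut) to 1 (fully open). In form: [[x, y, z, twist, grip], ...]. A call has 1 to 20 rows; each row shifts and turns the commanded pose from where the row before left it; what a row does not reach is not made up. A row lasts 1/12 s, in which the tool goes at most 41.7 mm and 7.16 degrees, less where a joint would pass 70% of its speed; a pose out of reach is approached as far as the arm can. A call with a gripper value outside its range is refused whole. The fingers move at their own pace and stop on an object; the grip force is fixed at half the most. Time passes only in rows, so rows that do not move let the fingers close. It gives the time, the measured TCP pose, the force, the opening and the grip force at its end, in the units of the state.
- state(): the state, without advancing time (a new reading comes with each control period).
- grab_frame(name): name is "scene" or "top" or "wrist"; returns the picture (384x512x3 uint8, red, green, blue); there is no depth.
- calibration(name): a dict with "K" (3x3 intrinsics, pixels), "cam_to_world" (4x4, takes a point from camera to world coordinates). Camera axes: x right, y up, looking along -z (the intrinsics and any distortion apply to the point x, -y, -z); pixel columns grow to the right and rows downward; lengths in mm; the calibration is good to about 2 mm. The wrist camera is an equidistant fisheye: a pixel r from the principal point sees the ray r / f radians off the axis. A picture is of the moment at which its call begins: read the wrist's pose just before it. calibration takes no time and is no camera call; for the wrist camera it gives the pose at the moment of the call.
- sign_off(): hands the job in; it is judged then, once.
Trained networks look in the newest picture that a camera, given by its name, has taken for a name from the list of things; names that differ only in an ending like _2 or _b are one class to them, and where a whole thing is asked for, a point or a joint stands for the part that bears it (a point fixed in the world has none). Each returns a list of dicts, best first, with "confidence" (0 to 1); they miss things now and then, are a little off and sometimes report something else, mostly with a low value. They report only what shows in the picture. A call takes as long as a camera call.
- boxes_of(camera, target): "bbox" ([left, top, width, height] as shares, 0 to 1, of the picture: columns of its width, rows of its height, round what is visible of it).
- cut_out(camera, target): "pixels" (384x512 bool, what is visible of it) and "bbox" ([left, top, width, height] as shares, 0 to 1, of the picture: columns of its width, rows of its height, round what is visible of it).
- tip_of(camera, target): "point" ([row, column] as shares, 0 to 1, of the picture: columns of its width, rows of its height: a listed point, or the origin of a listed thing).
The state is a dict: "clock": time; "qpos": joint angles; "joint_velocities": joint speeds; "tau": joint torques, N m; "tool_pos": TCP position; "orientation": TCP orientation; "ft_force": force on the tool from outside, world axes, zero at the start; "torque": the same for the moment, N m; "width": finger opening in mm; "grasp_force": force on a finger pad.
Only numpy, scipy, OpenCV 4.12 (cv2) and the standard library are available. Lean on these libraries where they do the work, as an engineer would, in place of code of your own. Each camera call takes 0.05 s, during which the arm holds its last target. There are 200 camera calls.

## Working session

There is one attempt and no reset: what is moved stays moved. The work goes in short steps, Python scripts to look and compute and a tool call to move; the robot and the scene stay as the last step left them, time stands still between calls to the robot, and variables do not carry over. Pictures are saved under pics/ and viewed, at most 10 in all, crops included, and the job is handed in when it is done.

Besides the shell and the picture viewer there is one more tool, called after "Call:" in YAML: its name, and indented under it one key for each argument. apply_moves: Moves the arm, as the interface text tells. Its arguments: {"type":"object","properties":{"motion":{"type":"array"}},"required":["motion"]}

```bash
mkdir -p pics; cat > h.py <<'E'
import numpy as np, cv2
from station import *
def ray(cam,u,v):
    c=calibration(cam);K=np.array(c["K"]);T=np.array(c["cam_to_world"])
    d=np.array([(u-K[0,2])/K[0,0],-(v-K[1,2])/K[1,1],-1.0])
    return T[:3,3],T[:3,:3]@d
def at(cam,u,v,z):
    o,d=ray(cam,u,v);return (o+d*(z-o[2])/d[2])[:2]
def proj(cam,p):
    c=calibration(cam);K=np.array(c["K"]);T=np.array(c["cam_to_world"])
    q=T[:3,:3].T@(np.array(p)-T[:3,3]);return K[0,2]+K[0,0]*q[0]/-q[2],K[1,2]-K[1,1]*q[1]/-q[2]
E
python3 - <<'E'
from h import *
print({k:np.round(v,3) for k,v in state().items()})
for cam in("top","scene"):
    im=grab_frame(cam); cv2.imwrite(f"pics/{cam}0.png",cv2.resize(im[:,:,::-1],(800,600)))
    for n,z in dict(dispenser=0,tray_middle=10,plunger_face=42,round_mat=10,square_mat=10,stopper=0,beaker=0,dropper_bottle=0,dish_1=10,bulb=0,amber=0,buffer=0,filters=0).items():
        for r in tip_of(cam,n)[:2]:
            v,u=r["point"]; u*=512;v*=384
            print(cam,n,round(r["confidence"],2),round(u),round(v),np.round(at(cam,u,v,z)))
print(calibration("top"))
E
```

```text
{'clock': np.float64(0.0), 'qpos': array([-1.289,  0.277,  1.506,  0.   ,  1.361, -0.121]), 'joint_velocities': array([ 0.   , -0.001,  0.   , -0.   ,  0.   , -0.   ]), 'tau': array([ 1.0000e-03, -4.0457e+01, -2.3722e+01,  7.0000e-02,  3.5000e-02,
       -0.0000e+00]), 'tool_pos': array([ 225.247, -528.465,  221.64 ]), 'orientation': array([-3.076, -0.628,  0.   ]), 'ft_force': array([-0.539,  0.029, -0.093]), 'torque': array([-0.03 , -0.044,  0.007]), 'grasp_force': np.float64(0.0), 'width': np.float64(94.138)}
top dispenser 0.89 268 189 [ 547. -323.]
top dispenser 0.43 292 218 [ 455. -401.]
top tray_middle 0.62 275 166 [ 619. -343.]
top tray_middle 0.19 298 178 [ 582. -416.]
top plunger_face 0.52 256 229 [ 415. -284.]
top round_mat 0.79 295 177 [ 585. -407.]
top round_mat 0.47 181 140 [695. -40.]
top square_mat 0.59 248 158 [ 642. -255.]
top stopper 0.53 247 192 [ 534. -256.]
top beaker 0.62 294 215 [ 463. -407.]
top beaker 0.23 265 190 [ 541. -312.]
top dropper_bottle 0.49 287 228 [ 423. -385.]
top dish_1 0.56 271 189 [ 544. -330.]
top bulb 0.66 347 212 [ 476. -576.]
top amber 0.8
[... 447 characters left out ...]
0.85 278 215 [ 554. -307.]
scene bulb 0.88 325 301 [ 467. -570.]
scene amber 0.64 278 253 [ 473. -396.]
scene amber 0.51 256 144 [703. -28.]
scene filters 0.64 277 212 [ 565. -291.]
{'K': array([[443.4554702 ,   0.        , 254.0262753 ],
       [  0.        , 443.4554702 , 191.90014505],
       [  0.        ,   0.        ,   1.        ]]), 'cam_to_world': array([[ 2.32665959e-02,  9.95075139e-01, -9.63542040e-02,
         3.97987264e+02],
       [-9.99393719e-01,  2.56475265e-02,  2.35456900e-02,
        -2.43720524e+02],
       [ 2.59009778e-02,  9.57479582e-02,  9.95068574e-01,
         1.41252672e+03],
       [ 0.00000000e+00,  0.00000000e+00,  0.00000000e+00,
         1.00000000e+00]])}
```

```bash
python3 - <<'E'
from h import *
a=cv2.imread("pics/top0.png"); b=cv2.imread("pics/scene0.png")
c=cv2.resize(a[200:390,340:590],(790,600),interpolation=cv2.INTER_CUBIC);cv2.imwrite("pics/c1.png",c)
c=cv2.resize(b[260:500,350:600],(625,600),interpolation=cv2.INTER_CUBIC);cv2.imwrite("pics/c2.png",c)
E
```

```text
(no output)
```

View pics/c1.png

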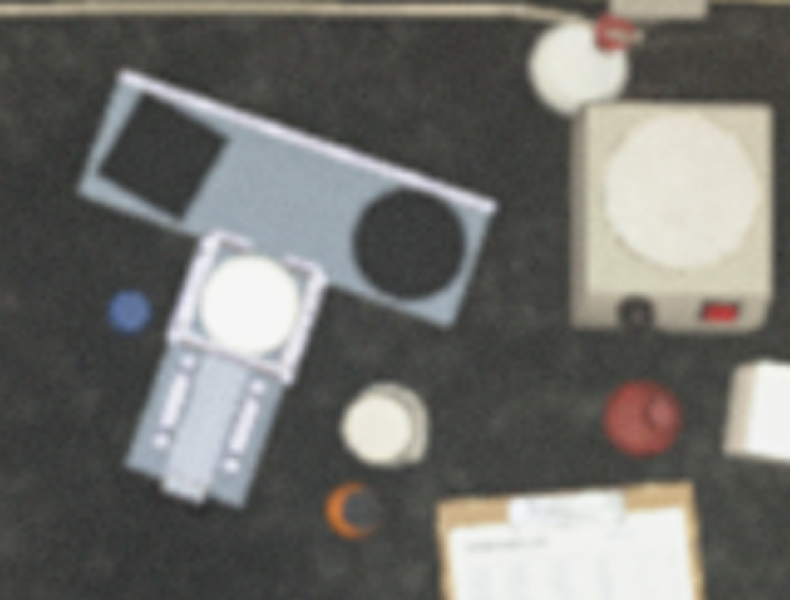

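View pics/c2.png

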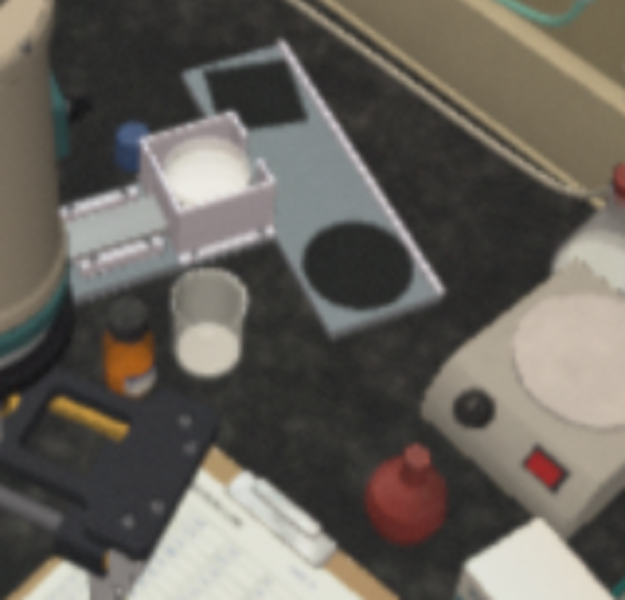

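```bash
python3 - <<'E'
from h import *
from scipy.optimize import least_squares
P=[((78,192),(35,128,10)),((452,326),(35,-128,10)),((497,205),(119,-128,14)),((122,70),(119,128,14)),((409,242),(76,-85,10)),((163,155),(76,85,10))]
W=[];D=[]
for (a,b),d in P:
    u=(340+a*250/790)*.64;v=(200+b*190/600)*.64
    W.append(at("top",u-.2,v-.2,d[2]));D.append(d[:2])
W=np.array(W);D=np.array(D)
R=lambda t:np.array([[np.cos(t),-np.sin(t)],[np.sin(t),np.cos(t)]])
s=least_squares(lambda p:(D@R(p[2]).T+p[:2]-W).ravel(),[550,-320,-.3])
print(s.x,s.fun.reshape(-1,2).round(1))
np.save("pose.npy",s.x)
w=lambda x,y:(R(s.x[2])@[x,y]+s.x[:2]).round(1)
for n,q in dict(face=(-136,0),pre=(-180,0),pressed=(-58,0),mid=(76,0),mat=(76,-85),sq=(76,85)).items(): print(n,w(*q))
# bystanders from top picture bottoms, in dispenser frame
im=grab_frame("top"); inv=lambda q:(R(-s.x[2])@(np.array(q)-s.x[:2])).round()
for n,a,b,z in [("beakerrim",400,425,58),("beakerbase",377,425,3),("dropperTop",360,508,73),("stopper",130,312,26),("bulb",642,420,35)]:
    q=at("top",(340+a*250/790)*.64,(200+b*190/600)*.64,z);print(n,q.round(),inv(q))
from scipy.spatial.transform import Rotation as Ro
print(Ro.from_rotvec(state()["orientation"]).as_matrix().round(3))
for q,z in [((-136,0),42),((76,0),10)]: print(proj("scene",[*w(*q),z]))
E
```

```text
[ 5.39483820e+02 -3.19438444e+02 -3.21144021e-01] [[ 0.3 -0.5]
 [ 0.3  0.2]
 [ 0.9  1.4]
 [-0.1 -0.6]
 [-1.2 -0.5]
 [-0.1  0.1]]
face [ 410.4 -276.5]
pre [ 368.7 -262.6]
pressed [ 484.4 -301.1]
mid [ 611.6 -343.4]
mat [ 584.8 -424.1]
sq [ 638.4 -262.8]
beakerrim [ 464. -414.] [ -42. -113.]
beakerbase [ 467. -406.] [ -42. -105.]
dropperTop [ 412. -388.] [ -99. -105.]
stopper [ 534. -245.] [-29.  69.]
bulb [ 472. -570.] [  15. -259.]
[[ 0.92   0.392  0.   ]
 [ 0.392 -0.92  -0.   ]
 [ 0.     0.    -1.   ]]
(np.float64(229.45193213641377), np.float64(227.2579918302741))
(np.float64(302.485302926734), np.float64(211.9783814307224))
```

View pics/scene0.png

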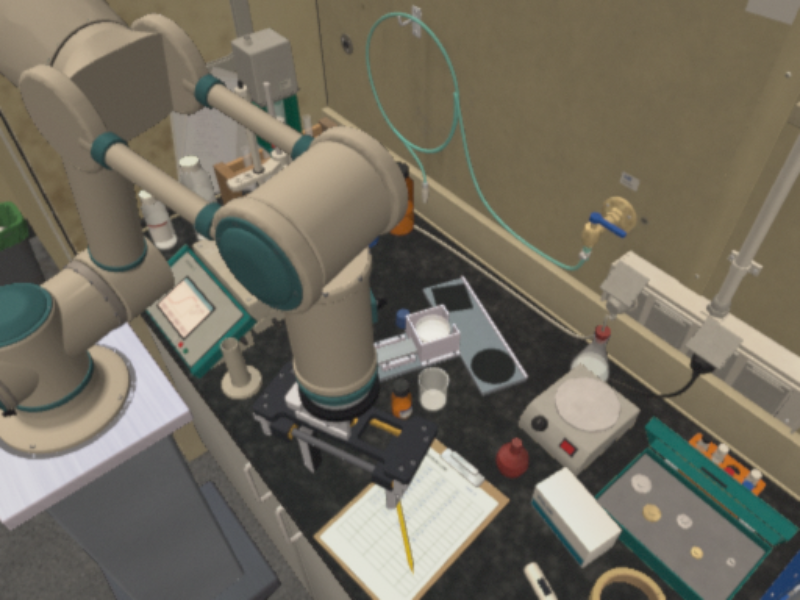

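View pics/top0.png

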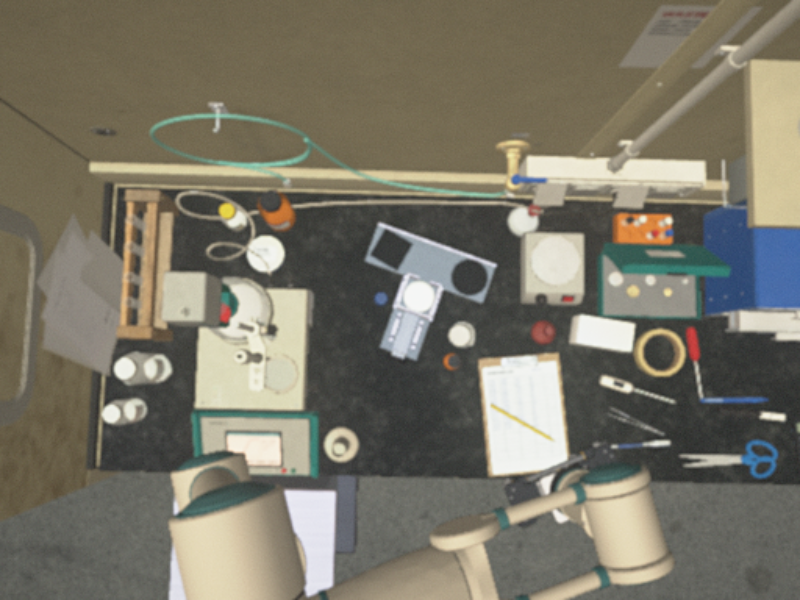

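Images: the dispenser is fitted to about 1 mm, yaw −18.4°. The round mat is at the right end, crop pixel (409,242), and the square one at the left, (163,155). The dropper and beaker are about 105 mm right of the plunger axis, and the back wall is clear.

Call:
apply_moves:
  motion:
    - [0.015, 0.0264, 0, -0.0724, 0]
    - [0.015, 0.0264, 0, -0.0724, 0]
    - [0.015, 0.0264, 0, -0.0724, 0]
    - [0.015, 0.0264, 0, -0.0724, 0]
    - [0.015, 0.0264, 0, -0.0724, 0]
    - [0.015, 0.0264, 0, -0.0724, 0]
    - [0.015, 0.0264, 0, -0.0724, 0]
    - [0.015, 0.0264, 0, -0.0724, 0]
    - [0.015, 0.0264, 0, -0.0724, 0]
    - [0.014, 0.0264, 0, -0.0724, 0]
    - [0, 0, 0, 0, 0]
    - [0, 0, 0, 0, 0]
    - [0, 0, 0, 0, 0]

```text
clock: 2.53
tool_pos: [374.4, -265.5, 222.6]
orientation: [3.1, -0.5, 0.0]
ft_force: [0.0, -0.8, -0.0]
width: 11.1
grasp_force: 0.0
```

```bash
cat >> h.py <<'E'
from scipy.spatial.transform import Rotation as Ro
def rel():
    s=state();p=np.load("pose.npy");c,n=np.cos(p[2]),np.sin(p[2])
    d=s["tool_pos"][:2]-p[:2]
    M=Ro.from_rotvec(s["orientation"]).as_matrix()
    print("t",round(float(s["clock"]),2),"disp xy",round(c*d[0]+n*d[1],1),round(-n*d[0]+c*d[1],1),"world",s["tool_pos"].round(1),"yawx err",round(np.arctan2(M[1,0],M[0,0])-p[2],3),"F",s["ft_force"].round(1),"w",round(float(s["width"]),1))
E
python3 - <<'E'
from h import *
rel()
im=grab_frame("scene")
cv2.imwrite("pics/s1.png",cv2.resize(im[130:290,190:400,::-1],(788,600),interpolation=cv2.INTER_CUBIC))
for cam in("top","wrist"):
    grab_frame(cam); print(cam,[(r["confidence"],r["point"]) for r in tip_of(cam,"plunger_face")])
E
```

```text
t 2.53 disp xy -173.7 -1.0 world [ 374.4 -265.5  222.6] yawx err 0.001 F [ 0.  -0.8 -0. ] w 11.1
top [(0.54, [0.5969, 0.4916]), (0.38, [0.369, 0.3018])]
wrist [(0.98, [0.3714, 0.4963]), (0.68, [0.2878, 0.6615])]
```

Call:
apply_moves:
  motion:
    - [0, 0.001, -0.03, 0, 0]
    - [0, 0, -0.03, 0, 0]
    - [0, 0, -0.03, 0, 0]
    - [0, 0, -0.03, 0, 0]
    - [0, 0, -0.03, 0, 0]
    - [0, 0, -0.018, 0, 0]
    - [0, 0, 0, 0, 0]
    - [0, 0, 0, 0, 0]
    - [0.0095, -0.0032, 0, 0, 0]
    - [0.0095, -0.0032, 0, 0, 0]
    - [0, 0, 0, 0, 0]
    - [0, 0, 0, 0, 0]

```text
clock: 3.78
tool_pos: [395.1, -271.6, 55.6]
orientation: [3.1, -0.501, 0.004]
ft_force: [-0.1, -0.5, -0.0]
width: 0.7
grasp_force: 0.0
```

```bash
python3 - <<'E'
from h import *
rel()
im=grab_frame("wrist")
cv2.imwrite("pics/w1.png",cv2.resize(im[:,:,::-1],(800,600)))
E
```

```text
t 3.78 disp xy -152.2 -0.2 world [ 395.1 -271.6   55.6] yawx err 0.001 F [-0.1 -0.5 -0. ] w 0.7
```

View pics/w1.png

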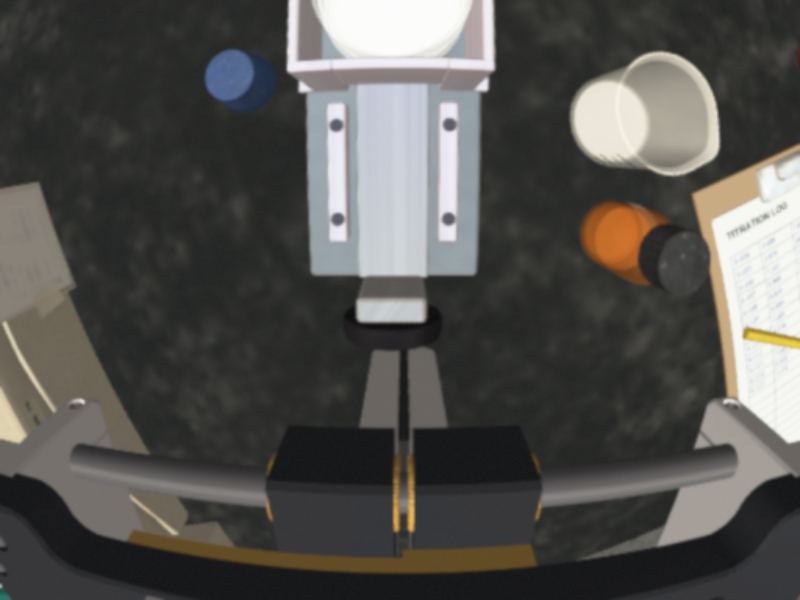

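The wrist picture shows the closed fingers (column 403) right behind the black button (395, 322), with the way in clear.

Call:
apply_moves:
  motion:
    - [0.0047, -0.0016, 0, 0, 0]
    - [0.0047, -0.0016, 0, 0, 0]
    - [0.0047, -0.0016, 0, 0, 0]
    - [0.0047, -0.0016, 0, 0, 0]
    - [0.0047, -0.0016, 0, 0, 0]
    - [0.0047, -0.0016, 0, 0, 0]
    - [0.0047, -0.0016, 0, 0, 0]
    - [0.0047, -0.0016, 0, 0, 0]
    - [0.0047, -0.0016, 0, 0, 0]
    - [0.0047, -0.0016, 0, 0, 0]
    - [0.0047, -0.0016, 0, 0, 0]
    - [0.0047, -0.0016, 0, 0, 0]
    - [0.0047, -0.0016, 0, 0, 0]
    - [0.0047, -0.0016, 0, 0, 0]
    - [0.0047, -0.0016, 0, 0, 0]
    - [0.0047, -0.0016, 0, 0, 0]
    - [0, 0, 0, 0, 0]

```text
clock: 5.25
tool_pos: [468.7, -295.3, 54.2]
orientation: [-3.1, 0.502, 0.003]
ft_force: [-4.2, 2.6, 3.7]
width: 0.9
grasp_force: 2.6
```

```bash
python3 -c "from h import *; rel()"
```

```text
t 5.25 disp xy -74.8 0.6 world [ 468.7 -295.3   54.2] yawx err 0.0 F [-4.2  2.6  3.7] w 0.9
```

Call:
apply_moves:
  motion:
    - [0.0019, -0.0006, 0, 0, 0]
    - [0.0019, -0.0006, 0, 0, 0]
    - [0.0019, -0.0006, 0, 0, 0]
    - [0.0019, -0.0006, 0, 0, 0]
    - [0, 0, 0, 0, 0]
    - [0, 0, 0, 0, 0]

```text
clock: 5.75
tool_pos: [474.5, -297.2, 54.2]
orientation: [-3.1, 0.501, 0.007]
ft_force: [-7.6, 2.6, 5.8]
width: 0.7
grasp_force: 3.8
```

```bash
python3 -c "from h import *; rel()"
```

```text
t 5.75 disp xy -68.7 0.5 world [ 474.5 -297.2   54.2] yawx err 0.0 F [-7.6  2.6  5.8] w 0.7
```

Call:
apply_moves:
  motion:
    - [0.0015, -0.0005, 0, 0, 0]
    - [0.0015, -0.0005, 0, 0, 0]
    - [0, 0, 0, 0, 0]
    - [0, 0, 0, 0, 0]

```text
clock: 6.08
tool_pos: [474.5, -297.3, 54.1]
orientation: [-3.099, 0.5, 0.017]
ft_force: [-12.8, 3.3, 10.1]
width: 0.1
grasp_force: 6.7
```

```bash
python3 -c "from h import *; rel()"
```

```text
t 6.08 disp xy -68.6 0.5 world [ 474.5 -297.3   54.1] yawx err 0.001 F [-12.8   3.3  10.1] w 0.1
```

It is at the end stop: the force rises with no further travel. Now let it spring back gently.

Call:
apply_moves:
  motion:
    - [-0.0057, 0.0019, 0, 0, 0]
    - [-0.0057, 0.0019, 0, 0, 0]
    - [-0.0057, 0.0019, 0, 0, 0]
    - [-0.0057, 0.0019, 0, 0, 0]
    - [-0.0057, 0.0019, 0, 0, 0]
    - [-0.0057, 0.0019, 0, 0, 0]
    - [-0.0057, 0.0019, 0, 0, 0]
    - [-0.0057, 0.0019, 0, 0, 0]
    - [-0.0057, 0.0019, 0, 0, 0]
    - [-0.0057, 0.0019, 0, 0, 0]
    - [-0.0057, 0.0019, 0, 0, 0]
    - [-0.0057, 0.0019, 0, 0, 0]
    - [-0.0057, 0.0019, 0, 0, 0]
    - [-0.0057, 0.0019, 0, 0, 0]
    - [-0.0057, 0.0019, 0, 0, 0]
    - [-0.0057, 0.0019, 0, 0, 0]
    - [-0.0057, 0.0019, 0, 0, 0]
    - [-0.0057, 0.0019, 0, 0, 0]
    - [0, 0, 0, 0, 0]

```text
clock: 7.67
tool_pos: [375.5, -264.6, 54.5]
orientation: [-3.101, 0.503, 0.001]
ft_force: [0.1, 0.0, 0.1]
width: 0.7
grasp_force: 0.0
```

Call:
apply_moves:
  motion:
    - [0, 0, 0.025, 0, 0]
    - [0, 0, 0.025, 0, 0]
    - [0, 0, 0.025, 0, 0]
    - [0, 0, 0.025, 0, 0]
    - [0, 0, 0, 0, 0]
    - [0, 0, 0, 0, 0]

```text
clock: 8.17
tool_pos: [377.6, -266.1, 155.7]
orientation: [3.099, -0.502, 0.005]
ft_force: [-0.2, -0.2, -0.7]
width: 0.6
grasp_force: 0.0
```

```bash
python3 - <<'E'
from h import *
rel()
p=np.load("pose.npy")
im=grab_frame("top")
cv2.imwrite("pics/t2.png",cv2.resize(im[130:250,215:375,::-1],(800,600),interpolation=cv2.INTER_CUBIC))
for r in cut_out("top","dish_1"):
    m=r["pixels"];y,x=np.nonzero(m);u,v=x.mean(),y.mean()
    q=np.array(at("top",u+0.0,v,22))-p[:2];c,n=np.cos(p[2]),np.sin(p[2])
    print(r["confidence"],u.round(),v.round(),"disp",(c*q[0]+n*q[1]).round(1),(-n*q[0]+c*q[1]).round(1),m.sum())
E
```

```text
t 8.17 disp xy -170.5 -0.5 world [ 377.6 -266.1  155.7] yawx err -0.0 F [-0.2 -0.2 -0.7] w 0.6
0.78 275.0 167.0 disp 76.5 4.0 236
0.62 268.0 189.0 disp 3.8 -1.4 260
```

View pics/t2.png

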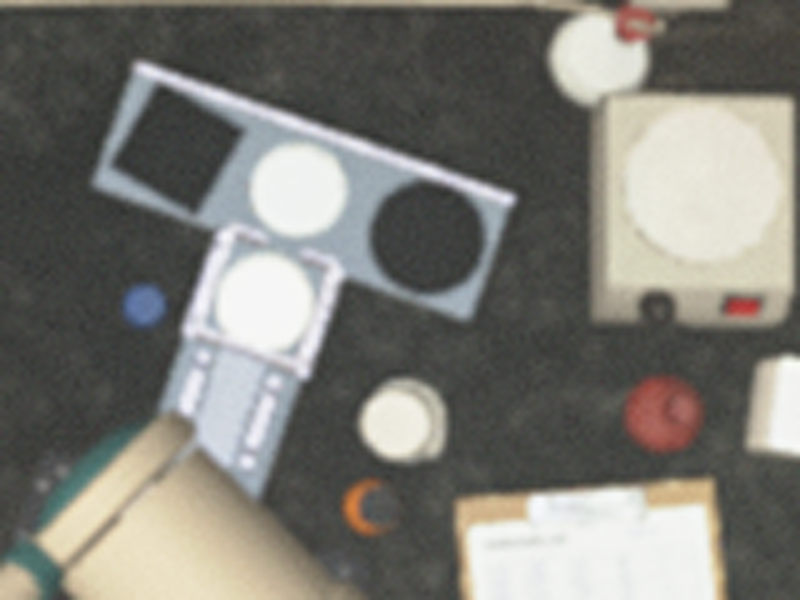

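The dish lies on the tray at crop (299,189), midway between the mats; the magazine is intact. Moving above the tray on the square mat's side.

Call:
apply_moves:
  motion:
    - [0.025, -0.0025, 0, 0, 0]
    - [0.025, -0.0025, 0, 0, 0]
    - [0.025, -0.0025, 0, 0, 0]
    - [0.025, -0.0025, 0, 0, 0]
    - [0.025, -0.0025, 0, 0, 0]
    - [0.025, -0.0025, 0, 0, 0]
    - [0.025, -0.0025, 0, 0, 0]
    - [0.025, -0.0025, 0, 0, 0]
    - [0.025, -0.0025, 0, 0, 0]
    - [0.028, -0.002, 0, 0, 0]
    - [0, 0, -0.03, 0, 0]
    - [0, 0, -0.03, 0, 0]
    - [0, 0, 0, 0, 0]
    - [0, 0, 0, 0, 0]
    - [0, 0, 0, 0, 0]

```text
clock: 9.52
tool_pos: [629.6, -289.8, 94.4]
orientation: [-3.101, 0.503, 0.001]
ft_force: [0.6, -0.3, 0.2]
width: 0.8
grasp_force: 0.0
```

```bash
python3 -c "from h import *; rel()"
```

```text
t 9.52 disp xy 76.2 56.5 world [ 629.6 -289.8   94.4] yawx err -0.0 F [ 0.6 -0.3  0.2] w 0.8
```

Call:
apply_moves:
  motion:
    - [0, 0, -0.02, 0, 0]
    - [0, 0, -0.02, 0, 0]
    - [0, 0, -0.015, 0, 0]
    - [0, 0, -0.0065, 0, 0]
    - [0, 0, 0, 0, 0]
    - [0, 0, 0, 0, 0]
    - [-0.0013, -0.0038, 0, 0, 0]
    - [-0.0013, -0.0038, 0, 0, 0]
    - [-0.0013, -0.0038, 0, 0, 0]
    - [-0.0013, -0.0038, 0, 0, 0]
    - [-0.0013, -0.0038, 0, 0, 0]
    - [-0.0013, -0.0038, 0, 0, 0]
    - [-0.0013, -0.0038, 0, 0, 0]
    - [-0.0013, -0.0038, 0, 0, 0]
    - [-0.0013, -0.0038, 0, 0, 0]
    - [-0.0013, -0.0038, 0, 0, 0]
    - [0, 0, 0, 0, 0]

```text
clock: 10.93
tool_pos: [617.1, -328.3, 34.0]
orientation: [-3.101, 0.504, -0.003]
ft_force: [1.1, 1.8, 5.1]
width: 0.6
grasp_force: 2.7
```

```bash
cat >> h.py <<'E'
def dish(cam="top"):
    p=np.load("pose.npy");im=grab_frame(cam);c,n=np.cos(p[2]),np.sin(p[2])
    for r in cut_out(cam,"dish_1"):
        y,x=np.nonzero(r["pixels"]);q=np.array(at(cam,x.mean(),y.mean(),20))-p[:2]
        print(cam,round(r["confidence"],2),"disp",(c*q[0]+n*q[1]).round(1),(-n*q[0]+c*q[1]).round(1),len(x))
    return im
E
python3 - <<'E'
from h import *
rel()
dish("top")
dish("scene")
im=grab_frame("wrist")
cv2.imwrite("pics/w2.png",cv2.resize(im[:,:,::-1],(800,600)))
E
```

```text
t 10.93 disp xy 76.5 16.1 world [ 617.1 -328.3   34. ] yawx err -0.001 F [1.1 1.8 5.1] w 0.6
top 0.46 disp 9.6 11.4 150
top 0.22 disp -39.0 -109.4 191
scene 0.6 disp 6.5 22.4 205
scene 0.55 disp 72.8 -23.1 337
```

View pics/w2.png

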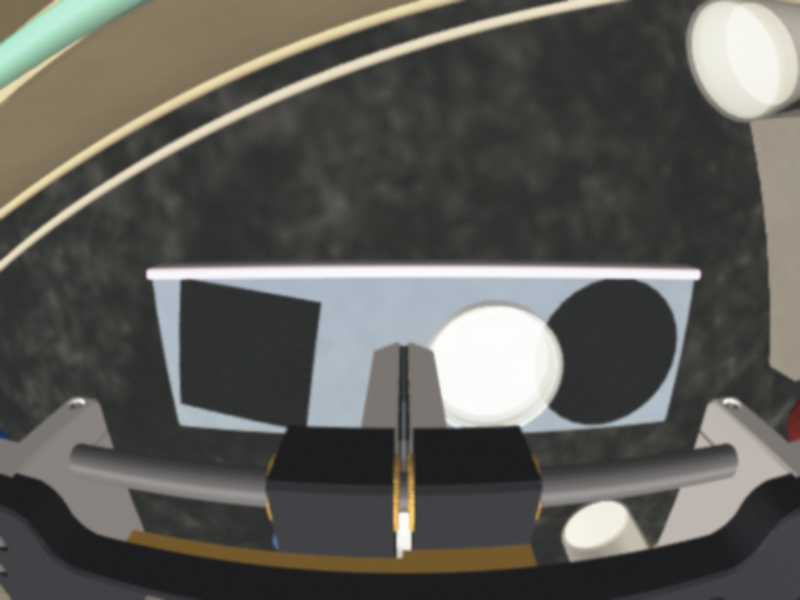

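The dish is against the finger and sliding straight towards the round mat (dish at 495,365; mat at 612,352).

Call:
apply_moves:
  motion:
    - [-0.0013, -0.0038, 0, 0, 0]
    - [-0.0013, -0.0038, 0, 0, 0]
    - [-0.0013, -0.0038, 0, 0, 0]
    - [-0.0013, -0.0038, 0, 0, 0]
    - [-0.0013, -0.0038, 0, 0, 0]
    - [-0.0013, -0.0038, 0, 0, 0]
    - [-0.0013, -0.0038, 0, 0, 0]
    - [-0.0013, -0.0038, 0, 0, 0]
    - [-0.0013, -0.0038, 0, 0, 0]
    - [-0.0013, -0.0038, 0, 0, 0]
    - [-0.0013, -0.0038, 0, 0, 0]
    - [-0.0013, -0.0038, 0, 0, 0]
    - [-0.0013, -0.0038, 0, 0, 0]
    - [0, 0, 0, 0, 0]
    - [0, 0, 0, 0, 0]

```text
clock: 12.43
tool_pos: [600.1, -377.6, 34.0]
orientation: [3.101, -0.503, 0.002]
ft_force: [1.0, 2.5, 4.7]
width: 0.6
grasp_force: 2.7
```

```bash
python3 - <<'E'
from h import *
rel()
dish("top")
dish("scene")
im=grab_frame("wrist")
cv2.imwrite("pics/w3.png",cv2.resize(im[:,:,::-1],(800,600)))
E
```

```text
t 12.43 disp xy 75.9 -36.0 world [ 600.1 -377.6   34. ] yawx err -0.0 F [1.  2.5 4.7] w 0.6
top 0.61 disp 56.4 -73.4 23
top 0.57 disp -39.0 -107.5 206
top 0.47 disp 12.9 -2.6 129
scene 0.65 disp 71.2 -76.5 353
scene 0.63 disp 7.1 22.8 227
scene 0.28 disp 68.6 83.0 255
```

View pics/w3.png

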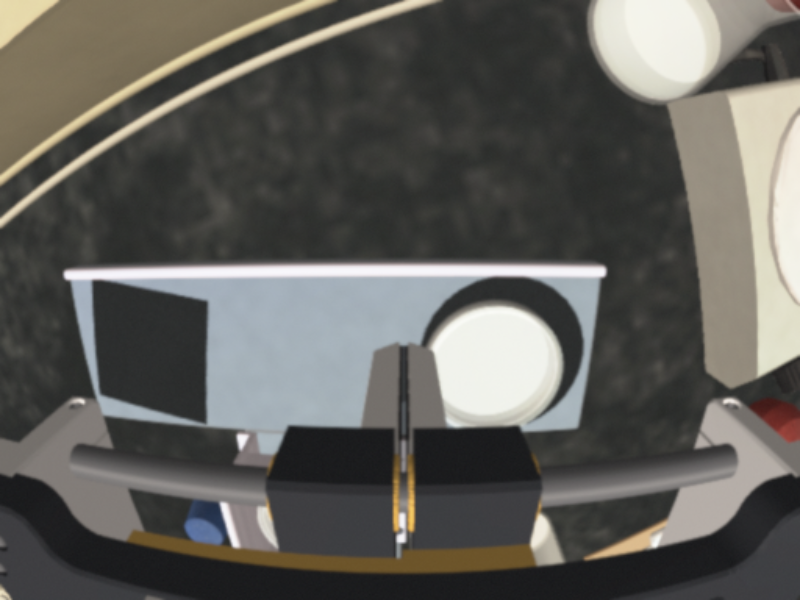

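The dish is nearly on the mat (dish at 494,360; mat centre about 503,347). About 7 mm more, then back off.

Call:
apply_moves:
  motion:
    - [-0.001, -0.003, 0, 0, 0]
    - [-0.0008, -0.0022, 0, 0, 0]
    - [-0.0005, -0.0015, 0, 0, 0]
    - [0, 0, 0, 0, 0]
    - [0, 0, 0, 0, 0]
    - [0.003, 0.009, 0, 0, 0]
    - [0.005, 0.015, 0, 0, 0]
    - [0, 0, 0.03, 0, 0]
    - [0, 0, 0.03, 0, 0]
    - [0, 0, 0.04, 0, 0]
    - [-0.03, 0.015, 0.02, 0, 0]
    - [-0.035, 0.015, 0, 0, 0]
    - [-0.035, 0.015, 0, 0, 0]
    - [-0.035, 0.015, 0, 0, 0]
    - [-0.035, 0.015, 0, 0, 0]
    - [-0.035, 0.015, 0, 0, 0]
    - [0, 0, 0, 0, 0]
    - [0, 0, 0, 0, 0]

```text
clock: 14.18
tool_pos: [398.6, -267.9, 152.8]
orientation: [-3.101, 0.502, 0.002]
ft_force: [1.2, -0.2, 0.8]
width: 0.6
grasp_force: 0.0
```

```bash
python3 - <<'E'
from h import *
rel()
im=dish("top")
cv2.imwrite("pics/t4.png",cv2.resize(im[130:250,215:375,::-1],(800,600),interpolation=cv2.INTER_CUBIC))
E
```

```text
t 14.18 disp xy -149.9 4.4 world [ 398.6 -267.9  152.8] yawx err -0.0 F [ 1.2 -0.2  0.8] w 0.6
top 0.79 disp 3.2 -0.9 261
top 0.57 disp 74.7 -86.6 271
top 0.43 disp 76.8 84.6 422
```

View pics/t4.png

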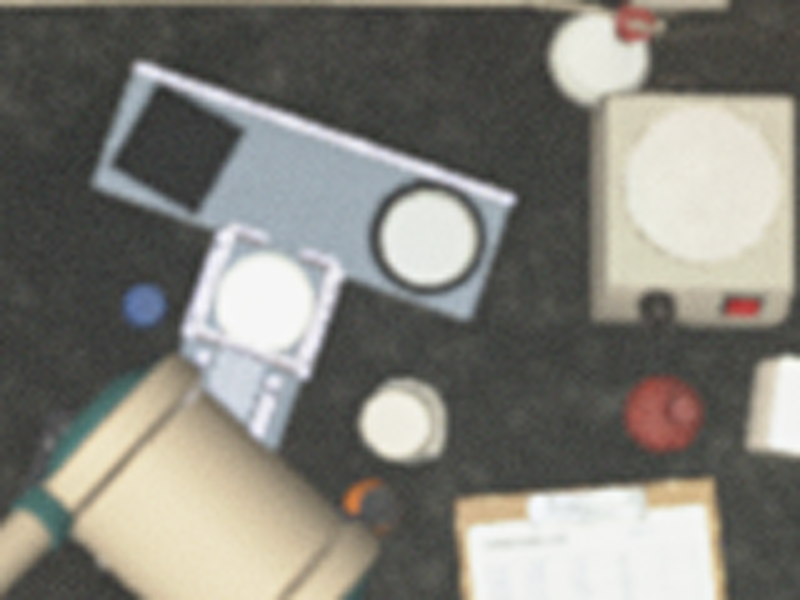

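The dish (429,238) sits centred on the round mat (428,236), within about 2 mm, and the bystanders have not moved.

```bash
python3 -c "from station import *; print(sign_off())"
```

```text
the job is handed in; nothing more can be done
None
```

I pressed the plunger fully in once and let it spring back. One dish came out, I nudged it to within about 2 mm of the round mat's centre, and the job is handed in; `sign_off` returned no verdict.

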